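# Swap the slide tray on the viewing stage and clip it

## Robot

A 7-joint arm with a two-finger parallel gripper is mounted at the origin on the work surface. World frame = base frame: x ahead of the robot, y to its left, z up, the work surface at z = 0. Lengths are in m, angles in rad, forces in N, time in s.
With the tool pointing down it reaches from about 0.375 to 0.925 m from the base axis. Payload 3.1 kg.
Tool frame: the origin (TCP) lies between the finger pads; the fingertips stand 19 mm ahead of it and the grasp point (between the pads) is the TCP; z points along the fingers, y is the line along which they close (so a half turn about z gives the same grasp; the last joint's range is limited). The gripper opens to 85 mm and grips with 20 to 120 N. Pads are 22 mm wide; open, the fingers measure 114 mm over their backs; the gripper's body (76 mm by 85 mm) begins 54 mm behind the grasp point. The pads swing forward as they close: fully open they stand 13 mm farther back than shut.
Start: joints at [1.132, 0.383, 0.044, 1.598, -0.018, 1.161, -0.05], TCP at [0.217, -0.613, 0.25] pointing down, gripper open.
Joint ranges: [-2.61, 2.61], [-0.41, 2.15], [-1.48, 1.57], [0, 2.5], [-1.57, 4.71], [0.05, 1.97], [-2.85, 2.85]. Speed limits (rad/s): [2.79, 2.79, 3.14, 3.14, 3.14, 3.14, 3.14].

## Interface

Orientations are given as a unit quaternion [x, y, z, w].
In Python, from bench import move_ptp, movel, move_j, move_gripper, pause, inverse_kinematics, read_camera, camera_params, MotionError, sign_off, look_for, tip_of, read_time_s, read_qpos, read_joint_vel, read_effort, read_eef_pos, read_tcp_rot, read_ft_force, read_ft_torque, read_finger_gap, read_grasp_force gives the robot as it stands. Calls block until the motion is done:
- move_ptp(position, orientation): joint-space move of the TCP to a pose.
- movel(position, orientation=None, speed=0.15): straight line of the TCP; orientation=None keeps the orientation; speed is the mean speed in m/s.
- move_j(angles): joint-space move.
- move_gripper(opening, effort=None): finger opening in m; effort is the grip in N (None keeps the last); returns when the fingers have stopped.
- pause(seconds).
- inverse_kinematics(position, orientation): joint angles nearest the present ones, or None.
- read_camera(name): name is "side" or "top" or "wrist"; returns the picture (400x640x3 uint8, red, green, blue); there is no depth.
- camera_params(name): a dict with "K" (3x3 intrinsics, pixels), "camera_from_world" (4x4, takes a point from world to camera coordinates). Camera axes: x right, y down, z forward; pixel columns grow to the right and rows downward; lengths in m; the calibration is good to about 2 mm. A picture is of the moment at which its call begins: read the wrist's pose just before it. camera_params takes no time and is no camera call; for the wrist camera it gives the pose at the moment of the call.
A pose or a line that the arm cannot do raises MotionError and nothing moves.
- sign_off(): hands the job in; it is judged then, once.
Trained networks look in the newest picture that a camera, given by its name, has taken for a name from the list of things; names that differ only in an ending like _2 or _b are one class to them, and where a whole thing is asked for, a point or a joint stands for the part that bears it (a point fixed in the world has none). Each returns a list of dicts, best first, with "confidence" (0 to 1); they miss things now and then, are a little off and sometimes report something else, mostly with a low value. They report only what shows in the picture. A call takes as long as a camera call. They do not tell look-alikes from the thing itself.
- look_for(camera, name): "at" ([column, row] in pixels, amid what is visible of it).
- tip_of(camera, name): "at" ([column, row] in pixels: a listed point, or the origin of a listed thing).
Readings, each from a call of its own:
- read_time_s(): time.
- read_qpos(): joint angles.
- read_joint_vel(): joint speeds.
- read_effort(): joint torques, N m.
- read_eef_pos(): TCP position.
- read_tcp_rot(): TCP orientation.
- read_ft_force(): force on the tool from outside, world axes, zero at the start.
- read_ft_torque(): the same for the moment, N m.
- read_finger_gap(): finger opening in m.
- read_grasp_force(): force on a finger pad.
Only numpy, scipy, OpenCV 4.12 (cv2) and the standard library are available. Lean on these libraries where they do the work, as an engineer would, in place of code of your own. Each camera call takes 0.05 s, during which the arm holds its last target. There are 200 camera calls.

## Task

Keeping the trays flat on the bench the whole time (slide them, never lift them), slide the finished tray with the green grip off the viewing stage to the middle of the dark grey mat, then slide the new tray with the blue grip onto the stage, centred and with its lip flat against the steel fence. Then take the orange spring clip from its parking rail and clip it, pushed fully down, over lip and fence together, near the middle of the fence, so that it pinches the two. Leave the other things on the bench where they are.

Things in the scene. Friction and masses are not known exactly. Their poses are not given: they have to be found in the camera images.
- stage: Viewing stage fixed to the bench: yellow panel in a grey border, flush with the bench (under 1 mm), open but for its +x side, where a dark steel upright fence stands, 4 (x) x 110 (y) mm, 34 mm tall, small gussets behind its ends. Origin, at bench height: where a home tray's origin lies, with the same axes; the fence's inner (-x) face is 50 mm to +x of it.
- fence_top (a point): middle of the stage fence's top edge, 52 mm to +x of the stage's origin, 34 mm above the bench. With a tray home, lip and fence together are 8 mm thick and equally tall, the middle of the pair 2 mm to -x of this point.
- done_tray: The finished tray, starts on the stage. Aluminium slide tray, 0.3 kg, slick underside: plate 100 (its x) x 90 (y) x 6 mm carrying three slides; upright lip 4 mm thick along its whole +x edge, top 34 mm above the underside; green grip bar near its -x edge, 10 (x) x 50 (y) mm, top at 34 mm, centred 40 mm to -x of the tray's centre. Origin: centre of the underside; z up.
- fresh_tray: The new tray, starts on the open bench to one side. Aluminium slide tray, 0.3 kg, slick underside: plate 100 (its x) x 90 (y) x 6 mm carrying three slides; upright lip 4 mm thick along its whole +x edge, top 34 mm above the underside; blue grip bar near its -x edge, 10 (x) x 50 (y) mm, top at 34 mm, centred 40 mm to -x of the tray's centre. Origin: centre of the underside; z up.
- done_tray_grip (a point): middle of the finished tray's green grip bar, 30 mm above the tray's underside
- fresh_tray_grip (a point): middle of the new tray's blue grip bar, 30 mm above the tray's underside
- mat: dark grey mat with a black border, 150 x 150 mm, under 1 mm thick, fixed to the bench on the side away from the new tray. Origin: its centre.
- rail: fixed parking rail for the clip, left or right of the stage: black foot 60 (x) x 90 (y) x 8 mm with an upright steel plate 5 mm thick (x), 60 mm long (y), top 44 mm above the bench. Origin: centre of the underside.
- clip: orange spring clip, 60 g, parked astride the rail's plate, handles up, jaws down, works either way round. Two mirror-image arms to -x and +x, 24 mm wide (y), hinged on a black middle block. Origin: middle of the block's underside, which rests on the top edge of whatever the clip sits on; z up. Handles end 46 mm above, jaw tips 19 mm below the origin.
- clip_handles (a point): where to squeeze the clip: midway between its handles, 28 mm above its origin. Relaxed, the handles splay to about 40 mm over their outer faces here (51 mm at the top). Squeezed along the clip's x (10 N; use about 30 N) until they stand upright and parallel, 28 mm over the outer faces, the jaws are fully open, 21 mm between the tips; shut they are 5 mm apart.
- pot: bystander: white closed plastic jar, 72 mm across, 75 mm tall. Origin: centre of the underside.
- strips: bystander: black capped test-strip tub, 44 mm across, 85 mm tall. Origin: centre of the underside.
- reagent: bystander: amber bottle with white cap, 56 mm across, 120 mm tall. Origin: centre of the underside.
- cap: bystander: loose white jar lid lying flat, 50 mm across, 10 mm tall. Origin: centre of the underside.
- cup: bystander: empty clear plastic cup, 64 mm across, 55 mm tall. Origin: centre of the underside.
- slide_box: bystander: closed blue slide box, 85 x 80 mm, 32 mm tall. Origin: centre of the underside.
- counter_unit: bystander: grey hand tally unit, 100 x 60 mm, 45 mm tall. Origin: centre of the underside.
Mind the look-alikes: they are no part of the job. Leave any turquoise look-alike of the stage alone.

How it is judged:
By the outcome, as a careful person would: the job done as asked, in the order asked, and still so for the second after the job is handed in, with the robot touching nothing.
It also fails if it takes over 67 s, if anything falls off the work surface, if the arm or the gripper's body presses on something with over 40 N, if the wrist force passes 120 N, or if a joint passes its speed limit or range.

## Working session

There is one attempt and no reset: what is moved stays moved. The work goes in short steps, each a Python script; the robot and the scene stay as the last script left them, time stands still between calls to the robot, and variables do not carry over. Pictures are saved under pics/ and viewed, at most 10 in all, crops included, and the job is handed in when it is done.

```bash
mkdir -p pics; ls; python3 - <<'E'
from bench import *
import cv2,numpy as np
for n in ("top","side"):
    im=read_camera(n); cv2.imwrite(f"pics/{n}0.png",im[:,:,::-1])
    p=camera_params(n); print(n,np.round(p["K"],1).tolist(),np.round(p["camera_from_world"],3).tolist())
    for t in ("stage","fence_top","done_tray_grip","fresh_tray_grip","done_tray","fresh_tray","mat","rail","clip","clip_handles"):
        print(t,[(np.round(d["at"]).tolist(),round(d["confidence"],2)) for d in tip_of(n,t)])
print(read_time_s(),read_tcp_rot())
E
```

```text
pics
top [[518.0, 0.0, 326.9], [0.0, 518.0, 199.4], [0.0, 0.0, 1.0]] [[0.015, -1.0, -0.004, 0.01], [-0.987, -0.014, -0.158, 0.592], [0.158, 0.007, -0.987, 1.608], [0.0, 0.0, 0.0, 1.0]]
stage [([306.0, 280.0], 0.92), ([314.0, 203.0], 0.86)]
fence_top [([304.0, 264.0], 0.64), ([317.0, 188.0], 0.55)]
done_tray_grip []
fresh_tray_grip [([407.0, 254.0], 0.83)]
done_tray [([319.0, 201.0], 0.83)]
fresh_tray [([409.0, 244.0], 0.85)]
mat [([251.0, 232.0], 0.67)]
rail [([246.0, 186.0], 0.91)]
clip [([245.0, 182.0], 0.53), ([303.0, 143.0], 0.27)]
clip_handles [([245.0, 181.0], 0.44)]
side [[392.1, 0.0, 320.1], [0.0, 392.1, 200.7], [0.0, 0.0, 1.0]] [[-0.87, -0.493, 0.01, 0.472], [-0.356, 0.614, -0.705, 0.263], [0.341, -0.617, -0.709, 0.969], [0.0, 0.0, 0.0, 1.0]]
stage [([335.0, 168.0], 0.49)]
fence_top [([277.0, 218.0], 0.92), ([368.0, 136.0], 0.74), ([354.0, 258.0], 0.71)]
done_tray_grip [([306.0, 228.0], 0.96)]
fresh_tray_grip [([392.0, 183.0], 0.95)]
done_tray [([296.0, 227.0], 0.59)]
fresh_tray [([378.0, 183.0], 0.82), ([285.0, 304.0], 0.27)]
mat [([286.0, 303.0], 0.83)]
rail [([234.0, 281.0], 0.68)]
clip [([228.0, 273.0], 0.83), ([334.0, 168.0], 0.63)]
clip_handles [([226.0, 266.0], 0.78)]
1.1 [ 9.85518293e-01  1.69569139e-01 -8.08818019e-07 -4.52628970e-05]
```

```bash
python3 - <<'E'
import cv2
a=cv2.imread("pics/top0.png")[90:330,170:490]
cv2.imwrite("pics/topc.png",cv2.resize(a,(800,600),interpolation=cv2.INTER_CUBIC))
E
```

```text
(no output)
```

View pics/topc.png

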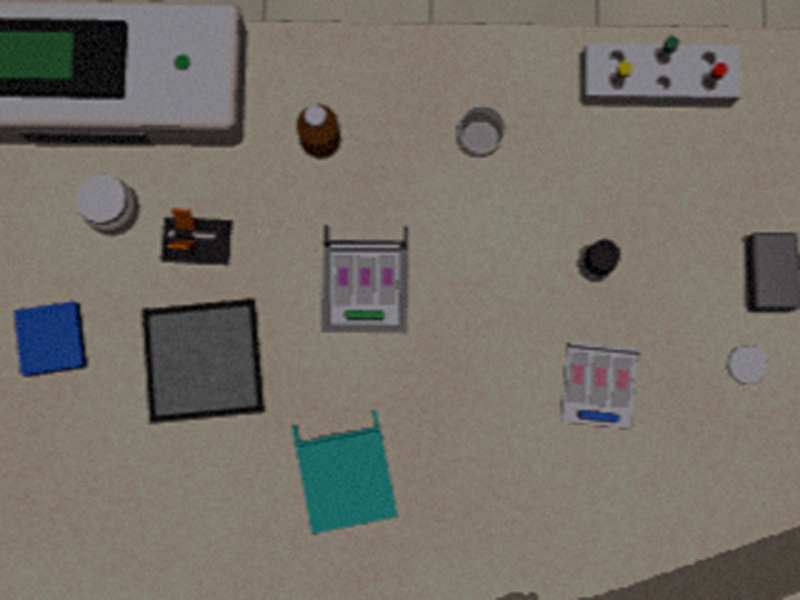

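View pics/side0.png

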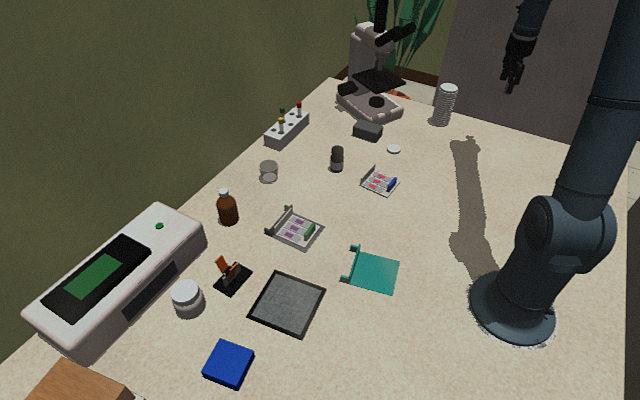

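The top view shows:
- The real stage is at (316,205), with the green-grip tray on it. The turquoise look-alike is at (308,282).
- The blue-grip tray is at (410,244). The blue slide box at (190,225) could be mistaken for it.
- The mat is at (251,234).
- The orange clip on its rail is at (243,182). The microtube rack at (434,119) is not it.

I choose the yellow/grey stage, the green-grip and blue-grip trays, and the clip on the black foot. Next I'll check them close up with the wrist camera.

```bash
cat > h.py <<'E'
from bench import *
import cv2,numpy as np
from scipy.spatial.transform import Rotation as R
def q(yaw): return (R.from_euler('z',yaw,degrees=True)*R.from_euler('x',180,degrees=True)).as_quat().tolist()
def w(p,uv,z):
    K=p["K"];T=np.array(p["camera_from_world"]);C=-T[:3,:3].T@T[:3,3]
    d=T[:3,:3].T@np.linalg.inv(K)@np.array([uv[0],uv[1],1.]); return (C+d*(z-C[2])/d[2])
def px(p,X):
    c=np.array(p["camera_from_world"])@np.append(X,1); u=np.array(p["K"])@c[:3]; return u[:2]/u[2]
def snap(name):
    p=camera_params("wrist"); im=read_camera("wrist"); cv2.imwrite(f"pics/{name}.png",im[:,:,::-1])
    np.savez(f"pics/{name}.npz",K=p["K"],camera_from_world=p["camera_from_world"]); return p,im
def quad(p,pts,z): return np.array([w(p,a,z) for a in pts])
E
python3 - <<'E'
from h import *
p=camera_params("top")
c=lambda x,y:(170+x/2.5,90+y/2.5)
for n,x,y,z in [("done lip",367,244,.034),("done grip",364,315,.034),("fresh lipL",570,345,.034),("fresh lipR",637,352,.034),("fresh grip",599,416,.034),("mat",203,360,0),("matUL",145,309,0),("matUR",252,301,0),("clip top",183,215,.08),("railplate r",215,237,.044),("foot UL",164,217,.008),("foot UR",231,221,.008),("strips",600,250,.085),("turqL",293,430,.034),("reagent",316,115,.12)]:
    print(n,np.round(w(p,c(x,y),z)[:2],3))
for yaw in (-90,90,0):
    for X in [(.55,.03,.3),(.6,.22,.3),(.5,-.25,.3)]: 
        j=inverse_kinematics(X,q(yaw)); print(yaw,X,None if j is None else np.round(j,2))
E
```

```text
done lip [0.632 0.052]
done grip [0.54  0.054]
fresh lipL [ 0.505 -0.21 ]
fresh lipR [ 0.497 -0.295]
fresh grip [ 0.415 -0.246]
mat [0.482 0.263]
matUL [0.548 0.342]
matUR [0.561 0.202]
clip top [0.658 0.283]
railplate r [0.637 0.247]
foot UL [0.67  0.321]
foot UR [0.666 0.232]
strips [ 0.62  -0.241]
turqL [0.392 0.141]
reagent [0.779 0.116]
-90 (0.55, 0.03, 0.3) [ 0.88  0.4  -1.23  1.74  0.39  1.29  2.7 ]
-90 (0.6, 0.22, 0.3) [ 0.43  0.64 -1.24  1.53  0.61  1.41  2.3 ]
-90 (0.5, -0.25, 0.3) [ 0.42  0.17 -0.03  1.76  0.01  1.21 -2.76]
90 (0.55, 0.03, 0.3) [ 0.46  0.21 -0.67  1.75  0.14  1.22 -0.24]
90 (0.6, 0.22, 0.3) [ 0.33  0.52 -1.02  1.53  0.45  1.34 -0.74]
90 (0.5, -0.25, 0.3) [ 0.73  0.2  -0.38  1.75  0.08  1.21  0.33]
0 (0.55, 0.03, 0.3) [ 0.41  0.21 -0.61  1.76  0.13  1.22 -1.8 ]
0 (0.6, 0.22, 0.3) [ 0.27  0.48 -0.92  1.53  0.39  1.32 -2.27]
0 (0.5, -0.25, 0.3) [ 0.55  0.18 -0.18  1.75  0.03  1.21 -1.21]
```

```bash
python3 - <<'E'
from h import *
for n,X in (("w_fresh",(.46,-.25,.30)),("w_stage",(.58,.05,.30)),("w_clip",(.58,.25,.30))):
    move_ptp(X,q(90)); p,im=snap(n)
    C=-p["camera_from_world"][:3,:3].T@p["camera_from_world"][:3,3]; print(n,C.round(3),read_time_s())
    for t in ("stage","fence_top","done_tray_grip","fresh_tray_grip","mat","clip","clip_handles"):
        print(t,[(np.round(d["at"]).tolist(),round(d["confidence"],2)) for d in tip_of("wrist",t)])
ims=[cv2.imread(f"pics/{n}.png") for n in ("w_fresh","w_stage","w_clip")]
cv2.imwrite("pics/m.png",np.vstack([np.hstack([cv2.resize(i,(400,250)) for i in ims[:2]]),np.hstack([cv2.resize(ims[2],(400,250)),np.zeros((250,400,3),np.uint8)])]))
E
```

```text
w_fresh [ 0.458 -0.17   0.423] 2.7667
stage []
fence_top []
done_tray_grip []
fresh_tray_grip [([293.0, 158.0], 0.73)]
mat []
clip []
clip_handles []
w_stage [0.579 0.13  0.423] 4.3917
stage [([129.0, 132.0], 0.95)]
fence_top [([154.0, 126.0], 0.65)]
done_tray_grip [([296.0, 153.0], 0.95), ([378.0, 157.0], 0.66)]
fresh_tray_grip [([218.0, 361.0], 0.66)]
mat []
clip []
clip_handles []
w_clip [0.58  0.33  0.423] 5.6083
stage [([158.0, 277.0], 0.9)]
fence_top [([372.0, 300.0], 0.96), ([178.0, 283.0], 0.87)]
done_tray_grip [([302.0, 302.0], 0.56)]
fresh_tray_grip []
mat [([247.0, 142.0], 0.79), ([331.0, 291.0], 0.72)]
clip [([385.0, 129.0], 0.61)]
clip_handles []
```

View pics/m.png

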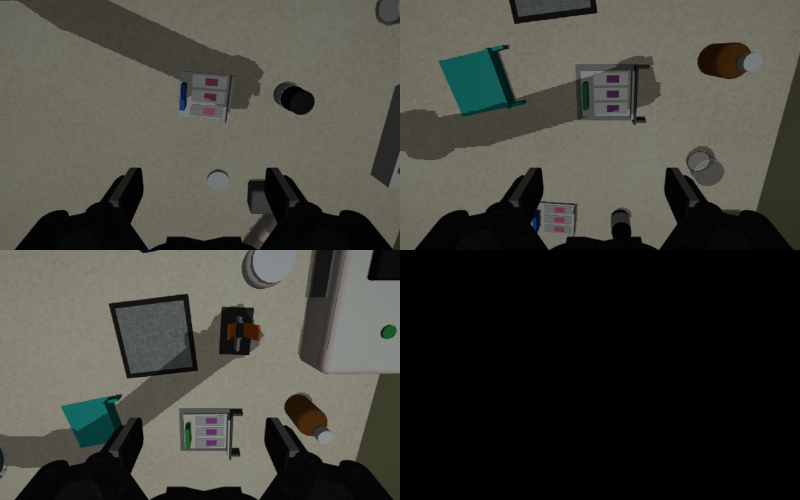

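The wrist shots are clear. The blue-grip tray is at (205,97) in the first panel. The second shows the green-grip tray on the real stage at (608,92), with the turquoise look-alike apart at (475,80). The third shows the orange clip on its black foot at (240,330) and the mat at (155,335). Next I'll zoom in on all four for measuring.

```bash
python3 - <<'E'
import cv2,numpy as np
def c(n,x,y):
    i=cv2.imread(f"pics/{n}.png")[y:y+100,x:x+133]; i=cv2.resize(i,(399,300),interpolation=cv2.INTER_CUBIC); return np.clip(i*1.4,0,255).astype(np.uint8)
cv2.imwrite("pics/z.png",np.vstack([np.hstack([c("w_fresh",270,105),c("w_stage",275,95)]),np.hstack([c("w_clip",330,80),c("w_clip",275,240)])]))
E
```

```text
(no output)
```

View pics/z.png

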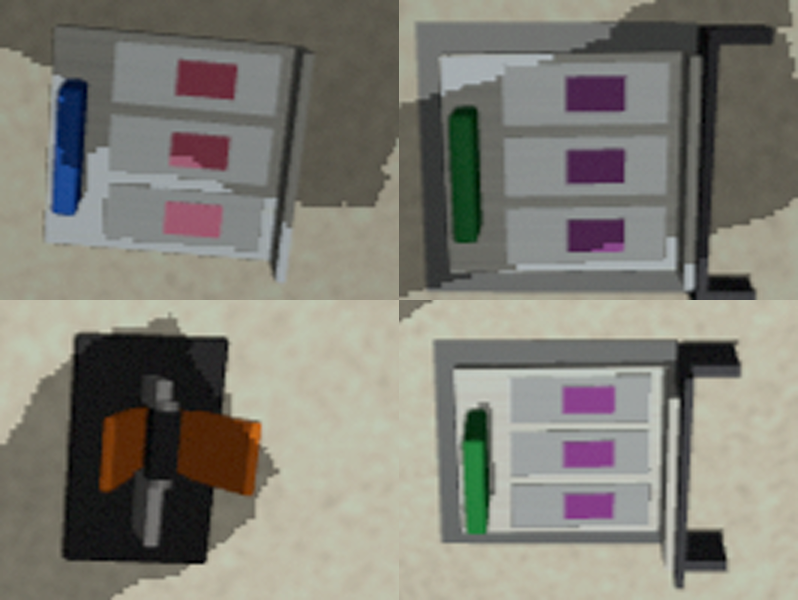

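```bash
cat >> h.py <<'E'
from scipy.optimize import least_squares
def L(n):
    d=np.load(f"pics/{n}.npz"); return {k:d[k] for k in d}
def fit(n,off,sc,obs,x0):
    """obs: [(crop px),(local xyz)] -> x,y,theta(deg)"""
    p=L(n)
    def X(v,l): t=np.radians(v[2]); return np.array([v[0]+np.cos(t)*l[0]-np.sin(t)*l[1],v[1]+np.sin(t)*l[0]+np.cos(t)*l[1],l[2]])
    f=lambda v: np.concatenate([px(p,X(v,l))-(np.array(off)+np.array(c)/sc) for c,l in obs])
    r=least_squares(f,x0,x_scale=[.1,.1,10]); return r.x,r.fun.round(1)
E
python3 - <<'E'
from h import *
F=[((55,26),(-.05,.045,.006)),((46,242),(-.05,-.045,.006)),((312,50),(.05,.045,.034)),((284,280),(.05,-.045,.034)),((74,80),(-.04,.025,.034)),((63,213),(-.04,-.025,.034))]
print("fresh",fit("w_fresh",(270,105),3,F,[.46,-.25,0]))
D=[((40,55),(-.05,.045,.006)),((50,272),(-.05,-.045,.006)),((301,57),(.05,.045,.034)),((296,290),(.05,-.045,.034)),((64,106),(-.04,.025,.034)),((67,240),(-.04,-.025,.034))]
print("done",fit("w_stage",(275,95),3,D,[.58,.05,0]))
p=L("w_clip");M=[(110,304),(187,295),(197,367),(127,377)]
m=quad(p,[(x*1.6,(y-250)*1.6) for x,y in M],0);print("mat",m.round(4),m.mean(0))
c=lambda x,y:(330+x/3,80+(y-300)/3)
f=quad(p,[c(78,334),c(228,340),c(206,562),c(64,558)],.008);print("foot",f.round(4),f.mean(0))
print("block top?",w(p,c(160,445),.044),w(p,c(165,405),.044),w(p,c(150,545),.044),w(p,c(155,380),.044))
print("handle tips",quad(p,[c(105,455),c(252,458)],.09))
p=L("w_stage");c=lambda x,y:(275+x/3,95+y/3)
print("stage border",quad(p,[c(17,22),c(29,292)],0), "fence out top",w(p,c(319,28),.034))
E
```

```text
fresh (array([ 0.45898731, -0.24919037, -4.95826922]), array([-0.3, -1.3, -0.6, -0.4,  1.1,  0.1,  0.8,  0. , -1.2,  1.5,  0.2,
        0.2]))
done (array([0.5850051 , 0.05489266, 0.21048457]), array([ 0.2, -1.2, -0.1, -0.4,  1.1, -0.6, -0.4, -0.3, -0.7,  2. , -0.2,
        0.5]))
mat [[0.4042 0.3287 0.    ]
 [0.5491 0.3442 0.    ]
 [0.5659 0.2053 0.    ]
 [0.419  0.1838 0.    ]] [4.84565722e-01 2.65492051e-01 1.38777878e-17]
foot [[0.6147 0.3229 0.008 ]
 [0.6726 0.3206 0.008 ]
 [0.67   0.2331 0.008 ]
 [0.6113 0.2349 0.008 ]] [0.64214495 0.27789298 0.008     ]
block top? [0.64252271 0.28505262 0.044     ] [0.64357608 0.29919877 0.044     ] [0.64070951 0.24809766 0.044     ] [0.63954218 0.3078742  0.044     ]
handle tips [[0.61744505 0.2873941  0.09      ]
 [0.66463773 0.28635168 0.09      ]]
stage border [[ 0.52521394  0.11062365  0.        ]
 [ 0.52529827 -0.00144833  0.        ]] fence out top [0.63977238 0.10974794 0.034     ]
```

```bash
python3 - <<'E'
from h import *
move_gripper(.045,30)
move_ptp((.545,.055,.10),q(90.2))
movel((.545,.055,.030),speed=.15); print(read_ft_force())
move_gripper(0.0,30); print("gap",read_finger_gap(),read_ft_force(),read_eef_pos())
movel((.515,.055,.030),speed=.08); print(read_ft_force(),read_finger_gap())
movel((.4448,.2613,.030),q(96),speed=.12); print(read_ft_force(),read_eef_pos())
move_gripper(.045); movel((.4448,.2613,.12),speed=.2)
move_ptp((.58,.05,.28),q(90)); snap("w_stage2"); print(read_time_s())
i=cv2.imread("pics/w_stage2.png"); cv2.imwrite("pics/s2.png",np.clip(cv2.resize(i[60:260,240:440],(600,600),interpolation=cv2.INTER_CUBIC)*1.4,0,255)); cv2.imwrite("pics/s2b.png",i)
E
```

```text
[ 0.44571683 -0.14520816 -0.04137916]
gap 0.009580351527507424 [-0.51695765  0.87272805  4.93624574] [0.54616166 0.0551613  0.0312604 ]
[-1.06305503 -0.20184864  8.44714467] 0.009697418205476633
[ 0.83831257 -2.45998826  8.9177058 ] [0.44623269 0.26039702 0.03121423]
13.2667[ WARN:0@5.617] global loadsave.cpp:1063 imwrite_ Unsupported depth image for selected encoder is fallbacked to CV_8U.
```

View pics/s2.png

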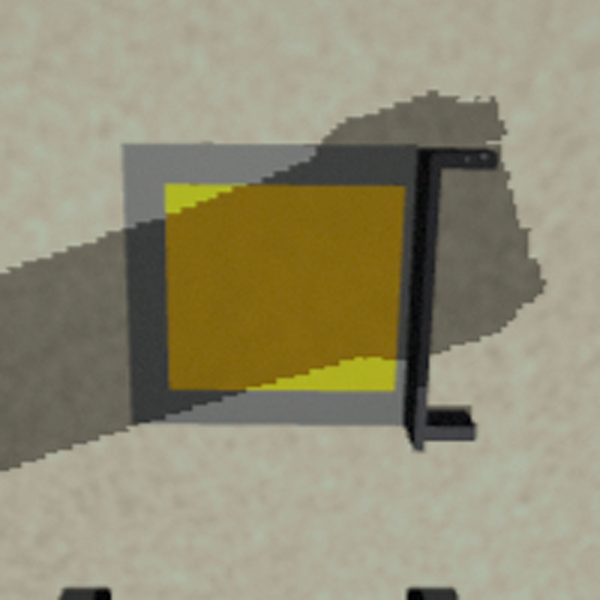

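```bash
python3 - <<'E'
import cv2,numpy as np
from bench import read_camera
a=read_camera("top")[:,:,::-1][130:290,190:350]
cv2.imwrite("pics/t2.png",cv2.resize(a,(600,600),interpolation=cv2.INTER_CUBIC))
E
```

```text
(no output)
```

View pics/t2.png

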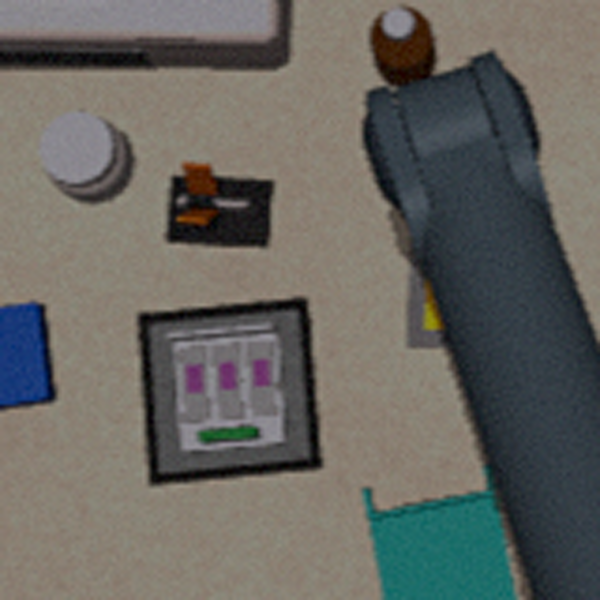

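The crop shows the bare stage: border corners at (123,144) and (132,425), fence top running from about (440,150) to (424,448). In the top crop the green tray sits at (229,388) on the mat, whose centre is (230,390). Now I'll measure the stage and fetch the fresh tray.

```bash
python3 - <<'E'
from h import *
p=L("w_stage2");c=lambda x,y:(240+x/3,60+y/3)
b=quad(p,[c(123,144),c(132,425)],0);print("border",b.round(4),b.mean(0))
y=quad(p,[c(165,184),c(405,184),c(395,391),c(169,390)],0);print("yellow",y.round(4),y.mean(0))
f=quad(p,[c(441,150),c(424,448)],.034);print("fence outer top",f.round(4),f.mean(0))
g=quad(p,[c(416,150),c(404,425)],0);print("fence inner base",g.round(4),g.mean(0))
E
```

```text
border [[ 0.5253  0.1103  0.    ]
 [ 0.5247 -0.0021  0.    ]] [0.52501249 0.05412718 0.        ]
yellow [[ 0.5409  0.0955  0.    ]
 [ 0.6328  0.0959  0.    ]
 [ 0.6328  0.0131  0.    ]
 [ 0.5404  0.0131 -0.    ]] [ 5.86730058e-01  5.44125946e-02 -1.38777878e-17]
fence outer top [[0.6401 0.1107 0.034 ]
 [0.6403 0.0007 0.034 ]] [0.64016194 0.05567951 0.034     ]
fence inner base [[ 0.6364  0.1085  0.    ]
 [ 0.6372 -0.0016  0.    ]] [0.63680857 0.05346665 0.        ]
```

```bash
cat >> h.py <<'E'
def push(x,y,z,xmax,fstop,step=.001):
    f0=np.array(read_ft_force())[0]
    while x<xmax:
        x+=step; movel((x,y,z),speed=.05); f=read_ft_force()[0]-f0
        if f<-fstop: break
    print("push end",round(x,4),round(f,1),np.round(read_eef_pos(),4),np.round(read_ft_force(),1),np.round(read_ft_torque(),2)); return x
E
python3 - <<'E'
from h import *
move_ptp((.4191,-.2457,.09),q(85))
movel((.4191,-.2457,.030),speed=.15)
move_gripper(0.0,30); print("gap",read_finger_gap(),read_ft_force(),read_eef_pos())
movel((.480,.0546,.030),q(90.2),speed=.13); print(read_ft_force(),read_finger_gap(),read_eef_pos())
movel((.540,.0546,.030),speed=.08)
push(.540,.0546,.030,.553,12)
print(read_time_s())
E
```

```text
gap 0.009488881653701322 [-0.03228313 -0.0716884   5.69243836] [ 0.41996954 -0.24623112  0.03110972]
[-0.01565291 -2.05465993  8.28732619] 0.009362427895892016 [0.48113094 0.05363828 0.03112036]
push end 0.553 -12.1 [0.5474 0.0556 0.0311] [-14.1  -0.7  21.1] [-0.06  2.58 -0.02]
22.375
```

```bash
python3 - <<'E'
from h import *
movel((.5475,.0552,.030),speed=.1)
move_gripper(.03); 
movel((.555,.0552,.030),speed=.1)
push(.555,.0552,.030,.567,10)
movel((.547,.0552,.030),speed=.1); movel((.547,.0552,.10),speed=.2)
move_ptp((.58,.04,.28),q(90)); snap("w_stage3"); print(read_time_s())
i=cv2.imread("pics/w_stage3.png"); cv2.imwrite("pics/s3.png",cv2.resize(cv2.convertScaleAbs(i[60:210,260:410],alpha=1.4),(600,600),interpolation=cv2.INTER_CUBIC))
E
```

```text
push end 0.563 -11.1 [0.5576 0.0558 0.0289] [-11.    0.6   8.4] [ 0.11  2.25 -0.04]
26.825
```

View pics/s3.png

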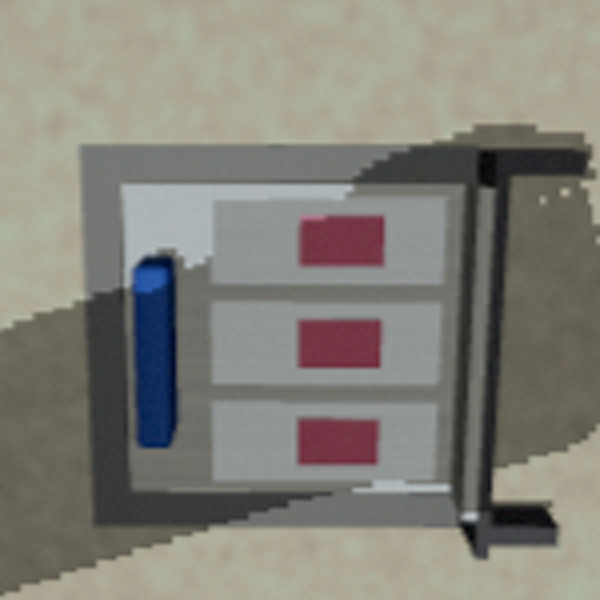

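The crop shows the blue tray home. Its plate corners (122,183) and (132,492) have even margins to the border corners (80,145) and (95,525), about 11 mm each after allowing for parallax. The lip at x≈480 lies against the fence at x≈497 with no gap. Next, the clip.

```bash
python3 - <<'E'
from h import *
print(inverse_kinematics((.642,.286,.072),q(88)))
move_gripper(.072,30)
move_ptp((.642,.286,.16),q(88))
movel((.642,.286,.073),speed=.12); print(read_ft_force())
move_gripper(0.0,30); print("gap",read_finger_gap(),read_grasp_force(),np.round(read_ft_force(),1),read_eef_pos())
movel((.642,.286,.13),speed=.1); print("lift",read_finger_gap(),np.round(read_ft_force(),2),read_time_s())
read_camera("wrist"); print([(d["at"],d["confidence"]) for d in look_for("wrist","clip")])
p,im=snap("w_grip"); s=cv2.imread("pics/w_grip.png"); t=cv2.resize(read_camera("side")[:,:,::-1][200:320,160:320],(400,300),interpolation=cv2.INTER_CUBIC)
cv2.imwrite("pics/g.png",np.hstack([cv2.resize(s,(400,300)),t]))
E
```

```text
[ 0.00871752  0.78471179 -0.7046629   1.54284064  0.56480316  1.025892
 -0.88517613]
[ 0.17856592  0.95178652 -0.0860059 ]
gap 0.027038872544708225 33.811118602752686 [-0.6 -1.2  8.5] [0.64452773 0.28749911 0.07724   ]
lift 0.0271708598861374 [ 0.31 -0.97 -0.75] 30.45
[([326.9, 273.5], 0.76), ([73.9, 10.4], 0.18)]
```

View pics/g.png

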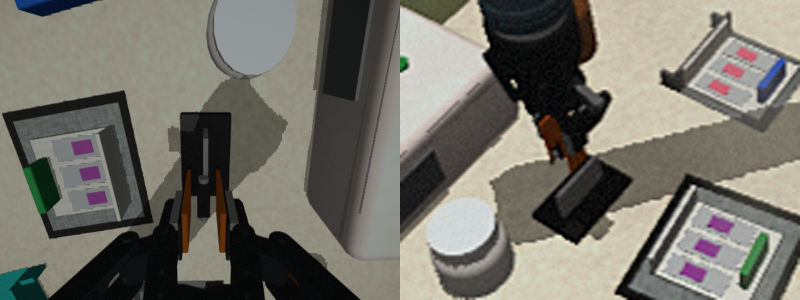

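The clip is off the rail and held squarely between the pads at (200,215) in the left panel. The right panel shows the rail plate empty at (580,190). Now I'll place it.

```bash
python3 - <<'E'
from h import *
X,Y=.636,.0546
movel((X,Y,.13),q(90.2),speed=.16); print(read_eef_pos())
movel((X,Y,.076),speed=.08); f0=np.array(read_ft_force()); print(f0.round(1),read_eef_pos())
z=.076
while z>.052:
    z-=.0015; movel((X,Y,z),speed=.05); f=np.array(read_ft_force())-f0
    if f[2]>18: break
print("down",round(z,4),f.round(1),read_eef_pos(),read_finger_gap())
move_gripper(.045); print(np.round(read_ft_force(),1),read_eef_pos(),read_finger_gap())
move_gripper(.072); movel((X,Y,.16),speed=.15); print(read_time_s())
move_ptp((.60,-.06,.26),q(90)); snap("w_end")
i=cv2.imread("pics/w_end.png"); t=read_camera("side")[:,:,::-1][180:270,240:360]
cv2.imwrite("pics/e.png",np.hstack([cv2.resize(cv2.convertScaleAbs(i[0:200,220:420],alpha=1.4),(400,400)),cv2.resize(t,(400,400),interpolation=cv2.INTER_CUBIC)]));print(read_time_s())
E
```

```text
[0.63586289 0.05652092 0.13021446]
[-0.1 -0.3 -1.1] [0.63636746 0.05482099 0.0762379 ]
down 0.0625 [-7.2 -2.1 22.9] [0.63653206 0.05481055 0.06710534] 0.026875181246336914
[ 1.7 -0.6  1.4] [0.63659151 0.05445841 0.06255001] 0.04515251521949385
36.825
37.6
```

View pics/e.png

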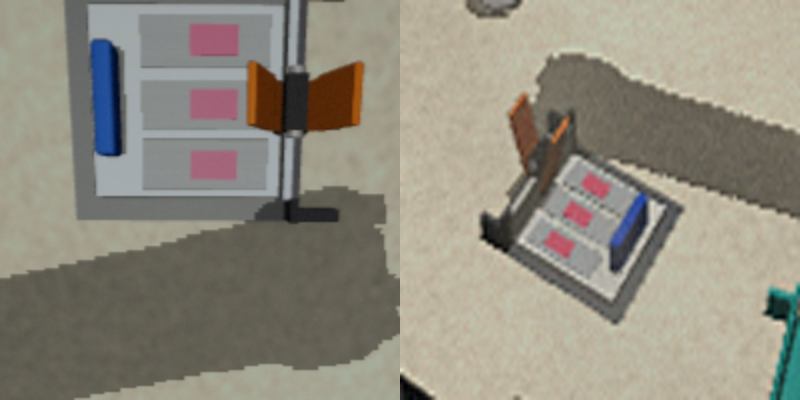

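The crop shows the clip block at (296,103) astride lip and fence at mid-fence. It seated at the predicted height, TCP z 0.067. The tray is still square on the stage and nothing touches the robot.

```bash
python3 -c "
from bench import *
print(sign_off(),read_time_s())"
```

```text
the job is handed in; nothing more can be done
the job is handed in; nothing more can be done
```

The job is handed in, at about 38 s of the 67 s allowed: the finished tray is in the middle of the mat, the new tray is centred with its lip against the fence, and the clip is pushed fully down over both near mid-fence.

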